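Open the weighing bay's two-catch gate and hold it wide

ROBOT

A 6-joint arm with a two-finger parallel gripper is mounted at the origin on the work surface. World frame = base frame: x ahead of the robot, y to its left, z up, the work surface at z = 0. Lengths are in m, angles in rad, forces in N, time in s.
With the tool pointing down it reaches from about 0.35 to 0.85 m from the base axis. Payload 8.1 kg.
Tool frame: the origin (TCP) lies at the very end of the fingers, on their centre line; the grasp point (between the pads) lies 19 mm behind it; x points along the fingers, y is the direction in which the jaws open and shut, and the axes are right-handed (so a half turn about x gives the same grasp; the last joint's range is limited). The gripper opens to 85 mm and grips with 20 to 120 N. Pads are 22 mm wide; open, the fingers measure 114 mm over their backs; the gripper's body (76 mm by 85 mm) begins 54 mm behind the grasp point. The pads swing forward as they close: fully open they stand 13 mm farther back than shut.
Start: joints at [-1.278, 0.13, 1.488, -0, 1.523, -0.085], TCP at [0.221, -0.558, 0.231] pointing down, gripper open.
Joint ranges: [-2.96, 2.96], [-0.89, 2.26], [0.02, 2.5], [-1.34, 4.48], [0, 2.73], [-2.66, 2.66]. Speed limits (rad/s): [2.39, 2.39, 2.79, 3.14, 3.14, 3.14].

INTERFACE

Orientations are given as a 3x3 rotation matrix whose columns are the frame's x, y, z axes.
In Python, from station import robot gives the robot as it stands.
- The arm moves only by the tool send_rows, never from a script. Its argument "series" is a list of rows, each a list of 7 numbers: the shift along the tool's x, y, z in mm, then the turn, a rotation vector about the tool's x, y, z in degrees, then the gripper's target within -1 to 1 (fully open at 1, half-way at 0, shut at -1). In form: [[tx, ty, tz, ax, ay, az, claw], ...]. A call has 1 to 12 rows; each row is the pose to reach, as a shift and turn from the pose measured when the call began, along the tool's axes at that moment; what a row does not reach only later rows make up. A row lasts 1/12 s, in which the tool goes at most 41.7 mm and 7.16 degrees, less where a joint would pass 70% of its speed; a pose out of reach is approached as far as the arm can. A call with a gripper value outside its range is refused whole. The fingers move at their own pace and stop on an object; "newtons" is the grip in N (left out, the last holds). Time passes only in rows, so rows that repeat a pose let the fingers close. It gives the time, the measured TCP pose, the force and the opening at its end, in the units of the state.
- robot.sense(): the state, without advancing time (a new reading comes with each control period).
- robot.snapshot(name): name is "scene" or "top"; returns a dict with "image" (384x512x3 uint8, red, green, blue), "mtx" (3x3 intrinsics, pixels), "origin" and "attitude" of the camera in the world. Camera axes: x right, y up, looking along -z (the intrinsics and any distortion apply to the point x, -y, -z); pixel columns grow to the right and rows downward; lengths in m; the calibration is good to about 2 mm. A picture is of the moment at which its call begins. There is no depth.
- robot.close_job(): hands the job in, once; it reports no verdict.
The state is a dict: "time": time; "qpos": joint angles; "joint_vel": joint speeds; "tau": joint torques, N m; "ee_pos": TCP position; "ee_rot": TCP orientation; "contact_force": force on the tool from outside, world axes, zero at the start; "torque": the same for the moment, N m; "grip_width": finger opening in m.
Only numpy, scipy, OpenCV 4.12 (cv2) and the standard library are available. Lean on these libraries where they do the work, as an engineer would, in place of code of your own. Each camera call takes 0.05 s, during which the arm holds its last target.

TASK

The small white jug stands in the way of the weighing bay's blue gate: first stand it upright on the cork mat and let go of it. Then squeeze the red catch between the fingers until its tab is fully in, after that squeeze the yellow one the same way, take the gate by its orange handle, swing it past its stiff spot and finish while still holding it wide open by the handle, about square to the front of the bay, against its closing spring. Leave the glass bowl on the scale, the lilac jar and the cream mug where they are.

Things in the scene. Friction and masses are not known exactly. Their poses are not given: they have to be found in the camera images.
- jug: small white ceramic jug, loose, about 54 mm across, 88 mm tall, 0.13 to 0.25 kg; origin at the middle of its underside, z up. Its ear sticks out along its own +y to 50 mm from the axis, a small lip along -y to 36 mm; grasp it across its own x, best 35 to 60 mm above its foot. It starts upright on the counter in the gate's path, 140 to 170 mm in front of the bay.
- mat: square cork mat, fixed, 150 x 150 x 3 mm, lying on the counter; origin at the middle of its underside
- bay: weighing bay, fixed: low screened enclosure, 290 mm wide (y), 270 mm deep (x), a scale in it; origin at counter level under the middle of its front, x into the bay away from the robot, y along the front to the left. An aluminium header along the front, top at 135 mm, carries the catches (tab tops at 185 mm, the tallest things).
- red_slide (a joint): travel of the red catch's sliding tab: 0 (up to 2 mm at the start) = locked, 0.012 m = squeezed fully in, its end stop. The gate is free of this catch by 0.0095. The tab is stiff (about 4 N) and stays where it is pushed; it does not spring back.
- red_tab_top (a point): middle of the top of the red catch's sliding tab: an upright red plate 6 mm thick (bay's y), 18 mm wide (bay's x), its upper 36 mm clear to grip. It slides 12 mm along the bay's -y, towards the fixed tab. A steel claw on it, 35 mm in front (bay -x), blocks a tooth of the gate.
- red_rest_top (a point): middle of the top of the red catch's fixed tab, a like plate. Over the outer faces the two tabs measure 43 mm locked, 31 mm squeezed. Squeeze from above, one finger on each outer face, grip centred where the tabs end up: 12.5 mm from this point along the bay's +y, towards the sliding tab. Red and yellow may stand in either order along the header.
- red_rest: the fixed tab of the red catch (its origin is the catch's underside middle on the header, 50 mm below the tab tops, 20 mm from the fixed tab and 17 mm from the sliding tab when locked)
- yellow_slide (a joint): travel of the yellow catch's sliding tab: 0 (up to 2 mm at the start) = locked, 0.012 m = squeezed fully in, its end stop. The gate is free of this catch by 0.0095. The tab is stiff (about 4 N) and stays where it is pushed; it does not spring back.
- yellow_tab_top (a point): middle of the top of the yellow catch's sliding tab: an upright yellow plate 6 mm thick (bay's y), 18 mm wide (bay's x), its upper 36 mm clear to grip. It slides 12 mm along the bay's -y, towards the fixed tab. A steel claw on it, 35 mm in front (bay -x), blocks a tooth of the gate.
- yellow_rest_top (a point): middle of the top of the yellow catch's fixed tab, a like plate. Over the outer faces the two tabs measure 43 mm locked, 31 mm squeezed. Squeeze from above, one finger on each outer face, grip centred where the tabs end up: 12.5 mm from this point along the bay's +y, towards the sliding tab. Red and yellow may stand in either order along the header.
- yellow_rest: the fixed tab of the yellow catch (its origin is the catch's underside middle on the header, 50 mm below the tab tops, 20 mm from the fixed tab and 17 mm from the sliding tab when locked)
- gate (a joint): gate angle: 0 closed, growing as its free end swings out towards the robot (clockwise from above), stop at 1.75 rad. Locked until both catches are in. A spring pulls it shut (0.1 N m at 0, 0.4 at 1.7 rad); a detent makes a stiff spot from about 0.3 to 0.9 rad (2 to 4 N more at the handle). Let go, it falls back below 0.9 rad, often to about 0.65.
- gate_hinge (a point): point on the gate's vertical hinge axis, at the left (+y) end of the bay front, 185 mm above the counter. The gate (blue frame, clear pane, 252 mm long, 18 to 111 mm above the counter, two steel teeth to 127 mm) sweeps the counter in front of the bay.
- handle_top (a point): middle of the top of the gate's orange handle, 185 mm above the counter: an upright round post 16 mm in diameter, free all round above 112 mm, standing 45 mm in front of the gate, 170 mm along it from the hinge (176 mm from the hinge axis). Moves with the gate.
- gate_handle: the orange handle as a part of the gate (its origin lies on the hinge axis at counter level)
- bowl: empty glass bowl on the scale's pan in the bay, 116 mm across, 50 mm tall, loose: leave it
- jar: lilac storage jar with a wire clip, 96 mm across, 136 mm tall, loose, left of the bay: leave it; origin at the middle of its underside
- cream_mug: cream mug, 84 mm across, 100 mm tall, loose, right of the bay: leave it; origin at the middle of its underside
Mind the look-alikes: they are no part of the job. Several things have the shape of the mat; the one meant has the colours described above. What is shaped like the jug but purple is not meant.

How it is judged:
On the way, in this order (a step that is already met when the one before it is completed fails the run):
1. the jug stands upright on the cork mat, let go, with both catches still locked and the gate shut (x of jug in the frame of mat between -0.057 and 0.057 m and y of jug in the frame of mat between -0.057 and 0.057 m and angle between jug's own z axis and vertical below 0.15 rad and height (world z) of jug below 0.008 m and contact force between the fingers and jug below 0.1 N and linear speed of jug below 0.03 m/s and value of joint each of red_slide, yellow_slide below 0.006 m and value of joint gate below 0.1 rad), for 0.2 s.
2. the red catch is squeezed in between the fingers while the yellow one is still locked (value of joint red_slide above 0.0095 m and contact force between the fingers and red_rest above 1 N and value of joint yellow_slide below 0.006 m), for 0.1 s.
3. the yellow catch is squeezed in between the fingers, the red one still in (value of joint yellow_slide above 0.0095 m and contact force between the fingers and yellow_rest above 1 N and value of joint red_slide above 0.009 m), for 0.1 s.
4. the gate is swung past its stiff spot by the orange handle (value of joint gate above 1 rad and contact force between the fingers and gate_handle above 0.5 N), for 0.1 s.
At the end, for the whole second after the job is handed in: Gate held still above 1.25 rad (72 degrees) by the fingers on its orange handle (over 0.5 N); jug upright (0.15 rad), let go and at rest on the cork mat, its middle at most 57 mm off the mat middle along either side of the mat; bowl, jar and mug within 30 mm of where they began (value of joint gate above 1.25 rad and velocity of joint gate between -0.1 and 0.1 rad/s and contact force between the fingers and gate_handle above 0.5 N and x of jug in the frame of mat between -0.057 and 0.057 m and y of jug in the frame of mat between -0.057 and 0.057 m and angle between jug's own z axis and vertical below 0.15 rad and height (world z) of jug below 0.008 m and contact force between the fingers and jug below 0.1 N and linear speed of jug below 0.03 m/s and distance of each of bowl, jar, cream_mug from where it was at the start of the episode below 0.03 m); the arm keeps its last pose, push and grip.
It fails at once if the yellow catch is pushed in before the red one (value of joint yellow_slide above 0.0095 m and value of joint red_slide below 0.006 m).
It fails at once if the bowl, the jar or the mug is moved or tipped (distance of any of bowl, jar, cream_mug from where it was at the start of the episode above 0.03 m or angle between any of bowl, jar, cream_mug's own z axis and vertical above 0.35 rad).
It also fails if it takes over 72 s, if anything falls off the work surface, if the arm or the gripper's body presses on something with over 40 N, if the wrist force passes 120 N, or if a joint passes its speed limit or range.

## Working session

There is one attempt and no reset: what is moved stays moved. The work goes in short steps, Python scripts to look and compute and a tool call to move; the robot and the scene stay as the last step left them, time stands still between calls to the robot, and variables do not carry over. Pictures are saved under pics/ and viewed, and the job is handed in when it is done.

Besides the shell and the picture viewer there is one more tool, called after ">>>" in YAML: its name, and indented under it one key for each argument. send_rows: Moves the arm, as the interface text tells. Its arguments: {"type":"object","properties":{"series":{"type":"array","items":{"type":"array","items":{"type":"number"}}},"newtons":{"type":"number"}},"required":["series"]}

```bash
ls; mkdir -p pics; python3 - <<'E'
from station import robot
import cv2,numpy as np
s=robot.sense()
print({k:np.round(v,3).tolist() for k,v in s.items()})
for n in("scene","top"):
    d=robot.snapshot(n); cv2.imwrite(f"pics/{n}0.png",d["image"][:,:,::-1])
    print(n,{k:np.round(v,4).tolist() for k,v in d.items() if k!="image"})
E
```

```text
pics
{'time': 0.0, 'qpos': [-1.278, 0.131, 1.489, 0.0, 1.523, -0.085], 'joint_vel': [0.002, 0.0, -0.001, 0.001, 0.0, 0.001], 'tau': [0.004, -56.94, -50.056, 0.0, 0.015, 0.0], 'ee_pos': [0.221, -0.557, 0.23], 'ee_rot': [[-0.0, 0.369, -0.929], [0.002, -0.929, -0.369], [-1.0, -0.002, -0.0]], 'contact_force': [-0.184, 0.51, -0.411], 'torque': [-0.004, -0.03, 0.051], 'grip_width': 0.086}
scene {'mtx': [[441.2149, 0.0, 256.295], [0.0, 441.2149, 194.3257], [0.0, 0.0, 1.0]], 'origin': [1.2987, -0.9042, 0.8814], 'attitude': [[0.7226, -0.3896, 0.571], [0.6909, 0.3805, -0.6147], [0.0222, 0.8387, 0.5441]]}
top {'mtx': [[364.3615, 0.0, 252.3282], [0.0, 364.3615, 193.6972], [0.0, 0.0, 1.0]], 'origin': [0.4392, -0.0443, 1.3624], 'attitude': [[0.0039, 0.9994, -0.0339], [-1.0, 0.004, 0.0018], [0.0019, 0.0339, 0.9994]]}
```

View pics/scene0.png

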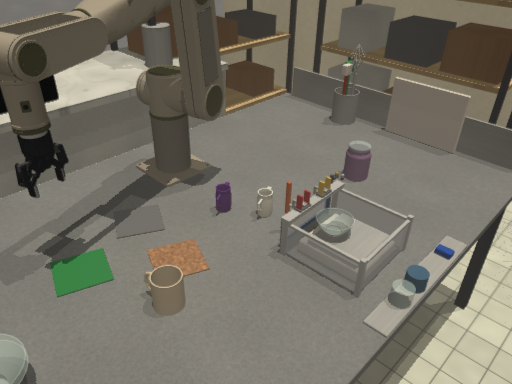

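View pics/top0.png

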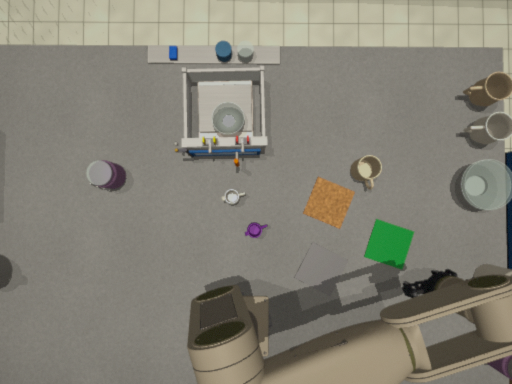

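The scene view shows the white jug at (264,202) and the purple look-alike at (223,197). The cork mat is at (178,260), the grey one at (139,221) and the green one at (82,271). In the top view the jug is at (232,197), purple (254,230), cork (329,203), grey (322,263), green (389,245), yellow catch about (208,140), red about (243,140) and the handle at (237,161). I choose the white jug and the cork mat, and check them in a crop.

```bash
python3 - <<'E'
import cv2
a=cv2.imread("pics/top0.png"); b=cv2.imread("pics/scene0.png")
cv2.imwrite("pics/c_top.png",cv2.resize(a[120:250,170:370],None,fx=4,fy=4,interpolation=cv2.INTER_CUBIC))
cv2.imwrite("pics/c_top2.png",cv2.resize(a[120:215,165:285],None,fx=6.6,fy=6.3,interpolation=cv2.INTER_CUBIC))
cv2.imwrite("pics/c_sc.png",cv2.resize(b[160:290,210:420],None,fx=3.8,fy=3.8,interpolation=cv2.INTER_CUBIC))
E
```

```text
(no output)
```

View pics/c_top.png

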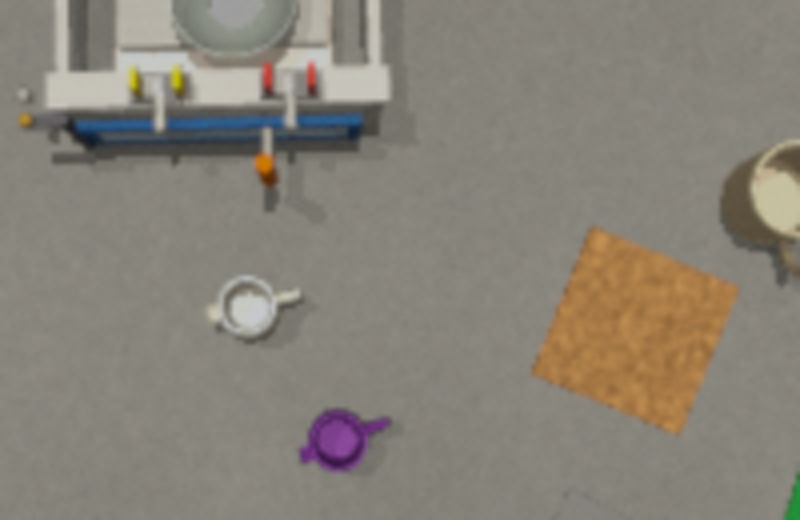

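View pics/c_top2.png

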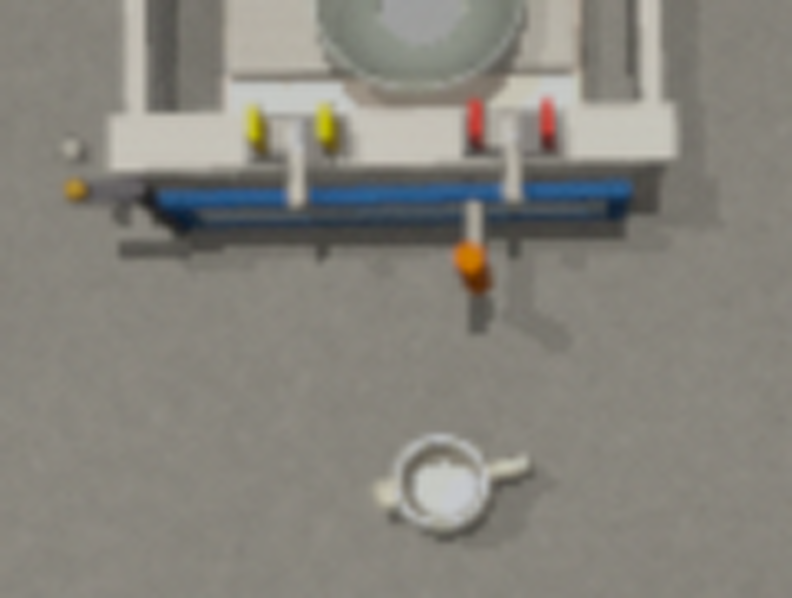

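View pics/c_sc.png

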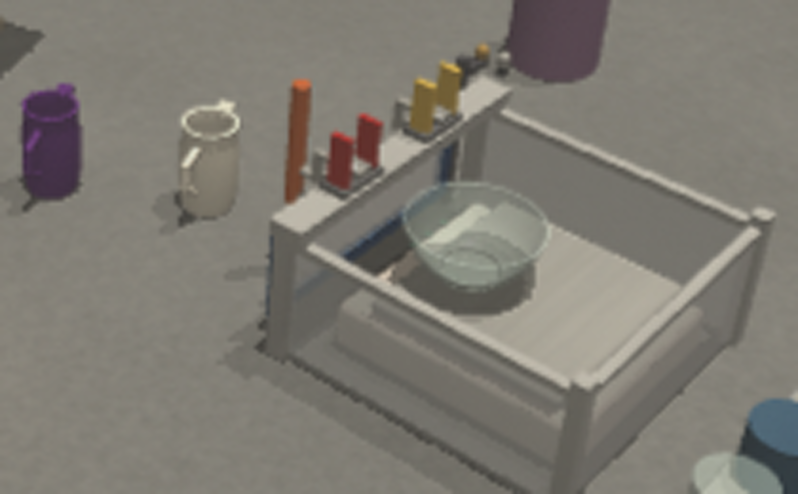

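```bash
cat > h.py <<'E'
import numpy as np
from scipy.spatial.transform import Rotation as R
CAM={'scene':(np.array([[441.2149,0,256.295],[0,441.2149,194.3257],[0,0,1]]),np.array([1.2987,-.9042,.8814]),np.array([[.7226,-.3896,.571],[.6909,.3805,-.6147],[.0222,.8387,.5441]])),
'top':(np.array([[364.3615,0,252.3282],[0,364.3615,193.6972],[0,0,1]]),np.array([.4392,-.0443,1.3624]),np.array([[.0039,.9994,-.0339],[-1,.004,.0018],[.0019,.0339,.9994]]))}
def ray(c,u,v):
    K,o,A=CAM[c]; d=np.array([(u-K[0,2])/K[0,0],-(v-K[1,2])/K[1,1],-1]); return o,A@d
def atz(c,u,v,z):
    o,d=ray(c,u,v); return o+d*(z-o[2])/d[2]
def proj(c,p):
    K,o,A=CAM[c]; q=A.T@(np.array(p)-o); return np.array([K[0,2]+K[0,0]*q[0]/-q[2],K[1,2]+K[1,1]*q[1]/q[2]])
def tri(u1,u2):
    M=[];b=[]
    for c,(u,v) in(('top',u1),('scene',u2)):
        o,d=ray(c,u,v); d=d/np.linalg.norm(d); P=np.eye(3)-np.outer(d,d); M.append(P);b.append(P@o)
    return np.linalg.lstsq(np.vstack(M),np.hstack(b),rcond=None)[0]
def bodydelta(s,pos,rot):
    "shift mm and rotvec deg in tool axes"
    Rm=np.array(s['ee_rot']); return np.round(Rm.T@(np.array(pos)-s['ee_pos'])*1000,1), np.round(np.degrees(R.from_matrix(Rm.T@rot).as_rotvec()),2)
def down(yaw):
    "tool x down, tool y horizontal at angle yaw"
    x=np.array([0,0,-1.]); y=np.array([np.cos(yaw),np.sin(yaw),0]); return np.column_stack([x,y,np.cross(x,y)])
E
python3 - <<'E'
from h import *
t=lambda u,v:((u+.5)/6.6+164.5,(v+.5)/6.295+119.5)
s=lambda u,v:((u+.5)/3.8+209.5,(v+.5)/3.8+159.5)
c=lambda u,v:((u+.5)/4+169.5,(v+.5)/4+119.5)
P=dict(red_tab=((476,118),(370,119)),red_rest=((547,116),(342,137)),yel_tab=((254,122),(449,68)),yel_rest=((326,122),(425,84)),handle=((470,257),(300,84)))
for k,(a,b) in P.items():
    print(k,atz('top',*t(*a),.185).round(4),atz('scene',*s(*b),.185).round(4),tri(t(*a),s(*b)).round(4))
for k,a in dict(hdrFL=(110,172),hdrFR=(678,160),hdrBL=(110,114),hdrBR=(675,103)).items(): print(k,atz('top',*t(*a),.135).round(4))
for k,a in dict(rim=(441,485),ear=(525,463),lip=(385,492)).items(): print(k,atz('top',*t(*a),.088).round(4))
print('rim scene',atz('scene',*s(209,122),.088).round(4))
m=[atz('top',*c(*a),.003) for a in((596,227),(739,289),(680,435),(532,375))]
print(np.round(m,4),np.mean(m,0)); 
E
```

```text
red_tab [0.659  0.0051 0.185 ] [0.6598 0.0029 0.185 ] [0.6589 0.0049 0.1837]
red_rest [ 0.6602 -0.0299  0.185 ] [ 0.6607 -0.0327  0.185 ] [ 0.6599 -0.0303  0.1836]
yel_tab [0.6564 0.1144 0.185 ] [0.6568 0.1107 0.185 ] [0.6559 0.1139 0.1834]
yel_rest [0.6566 0.0789 0.185 ] [0.6582 0.0761 0.185 ] [0.6567 0.0789 0.1832]
handle [0.587  0.0076 0.185 ] [0.5879 0.0038 0.185 ] [0.5865 0.0071 0.1831]
hdrFL [0.6383 0.1947 0.135 ]
hdrFR [ 0.646  -0.0966  0.135 ]
hdrBL [0.6697 0.195  0.135 ]
hdrBR [ 0.6769 -0.095   0.135 ]
rim [0.4719 0.0266 0.088 ]
ear [ 0.4843 -0.0179  0.088 ]
lip [0.4679 0.0563 0.088 ]
rim scene [0.4746 0.0235 0.088 ]
[[ 0.5511 -0.2945  0.003 ]
 [ 0.4936 -0.4279  0.003 ]
 [ 0.3574 -0.3722  0.003 ]
 [ 0.4127 -0.2345  0.003 ]] [ 0.45371388 -0.33229506  0.003     ]
```

```bash
python3 - <<'E'
from h import *
from station import robot
s=robot.sense()
print(bodydelta(s,[.473,.025,.16],down(.237)))
print(atz('top',369,166,.1))
E
```

```text
(array([  71.2, -448.1, -448.8]), array([-8.193e+01, -8.000e-02,  7.000e-02]))
[ 0.58000954 -0.45196334  0.1       ]
```

>>> send_rows:
  series:
    - [10,-35,-35,-6,0,0,1]
    - [20,-65,-65,-13,0,0,1]
    - [20,-95,-95,-20,0,0,1]
    - [20,-125,-125,-27,0,0,1]
    - [20,-155,-155,-34,0,0,1]
    - [20,-185,-185,-41,0,0,1]
    - [20,-210,-210,-48,0,0,1]
    - [20,-240,-240,-55,0,0,1]
    - [20,-270,-270,-62,0,0,1]
    - [20,-300,-300,-69,0,0,1]
    - [20,-325,-325,-75,0,0,1]
    - [20,-350,-350,-80,0,0,1]
  newtons: 35

```text
time: 1.1
ee_pos: [0.4176, -0.1005, 0.2109]
ee_rot: [[-0.0, 0.978, 0.207], [0.002, 0.207, -0.978], [-1.0, 0.0, -0.002]]
contact_force: [1.0, 0.0, -0.4]
grip_width: 0.0858
```

```bash
python3 - <<'E'
from h import *
from station import robot
s=robot.sense()
print(s['time'],s['ee_pos'],bodydelta(s,[.473,.025,.16],down(.237)))
E
```

```text
1.1 [ 0.41758744 -0.10045215  0.21086549] (array([  51.1,   80.2, -111.1]), array([-1.61, -0.1 , -0.01]))
```

>>> send_rows:
  series:
    - [10,20,-28,-1.6,0,0,1]
    - [20,40,-56,-1.6,0,0,1]
    - [30,60,-84,-1.6,0,0,1]
    - [40,80,-111,-1.6,0,0,1]
    - [51,80,-111,-1.6,0,0,1]
    - [51,80,-111,-1.6,0,0,1]
    - [51,80,-111,-1.6,0,0,1]

```text
time: 1.68
ee_pos: [0.4718, 0.0248, 0.1591]
ee_rot: [[-0.003, 0.972, 0.236], [0.001, 0.236, -0.972], [-1.0, -0.003, -0.002]]
contact_force: [0.6, -0.1, -0.6]
grip_width: 0.0856
```

```bash
python3 - <<'E'
from h import *
from station import robot
import cv2
s=robot.sense()
print(s['time'],s['ee_pos'],bodydelta(s,[.473,.025,.03],down(.237)))
for n in("scene","top"):
    d=robot.snapshot(n)["image"][:,:,::-1]
    if n=='top': d=d[120:250,170:370]
    else: d=d[130:260,180:380]
    cv2.imwrite(f"pics/{n}1.png",cv2.resize(d,None,fx=4,fy=4,interpolation=cv2.INTER_CUBIC))
E
```

```text
1.6833 [0.47177947 0.02478982 0.15908093] (array([129.1,   1.6,   0.4]), array([ 0.05, -0.12,  0.15]))
```

View pics/scene1.png

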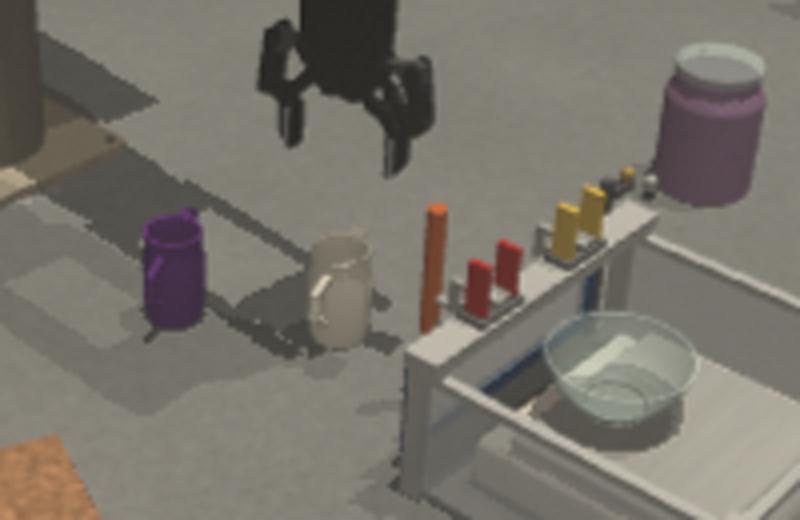

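View pics/top1.png

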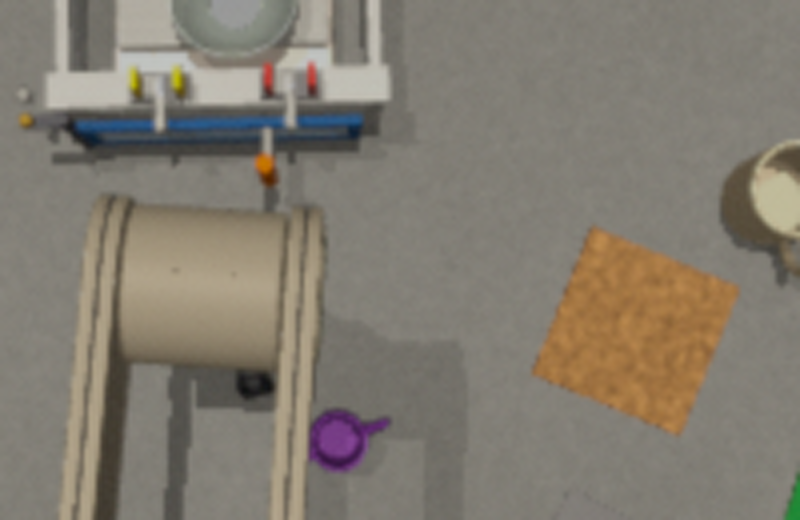

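The crops confirm the white jug, at (340,290) in the scene crop, is under the open gripper. The purple one stands apart at (174,270). I'll descend and grasp.

>>> send_rows:
  series:
    - [30,1.5,0,0,0,0,1]
    - [60,1.5,0,0,0,0,1]
    - [90,1.5,0,0,0,0,1]
    - [110,1.5,0,0,0,0,1]
    - [125,1.5,0,0,0,0,1]
    - [127,1.5,0,0,0,0,1]
    - [127,1.5,0,0,0,0,1]

```text
time: 2.37
ee_pos: [0.4737, 0.0235, 0.0334]
ee_rot: [[-0.001, 0.973, 0.232], [0.001, 0.232, -0.973], [-1.0, -0.001, -0.002]]
contact_force: [0.0, -0.2, 0.1]
grip_width: 0.0854
```

>>> send_rows:
  series:
    - [0,0,0,0,0,0,0.5]
    - [0,0,0,0,0,0,0.3]
    - [0,0,0,0,0,0,0.1]
    - [0,0,0,0,0,0,0]
    - [0,0,0,0,0,0,-0.2]
    - [0,0,0,0,0,0,-0.4]
    - [0,0,0,0,0,0,-0.6]
    - [0,0,0,0,0,0,-0.6]
    - [0,0,0,0,0,0,-0.6]
    - [0,0,0,0,0,0,-0.6]
  newtons: 35

```text
time: 3.2
ee_pos: [0.4752, 0.0231, 0.0353]
ee_rot: [[0.002, 0.973, 0.232], [0.001, 0.232, -0.973], [-1.0, 0.002, -0.0]]
contact_force: [-1.5, -1.9, 6.7]
grip_width: 0.0508
```

>>> send_rows:
  series:
    - [-15,0,0,0,0,0,-0.6]
    - [-40,0,0,0,0,0,-0.6]
    - [-70,0,0,0,0,0,-0.6]
    - [-100,0,0,0,0,0,-0.6]
    - [-120,0,0,0,0,0,-0.6]
    - [-120,0,0,0,0,0,-0.6]
    - [-120,0,0,0,0,0,-0.6]

```text
time: 3.78
ee_pos: [0.4762, 0.023, 0.157]
ee_rot: [[0.006, 0.973, 0.232], [0.001, 0.232, -0.973], [-1.0, 0.006, 0.001]]
contact_force: [-0.1, -0.5, -2.8]
grip_width: 0.0511
```

```bash
python3 - <<'E'
from h import *
from station import robot
import cv2
s=robot.sense()
print(s['time'],s['ee_pos'],s['contact_force'],bodydelta(s,[.452,-.33,.155],down(.237)))
d=robot.snapshot("scene")["image"][:,:,::-1][130:260,180:380]
cv2.imwrite(f"pics/scene2.png",cv2.resize(d,None,fx=4,fy=4,interpolation=cv2.INTER_CUBIC))
E
```

```text
3.7833 [0.47617771 0.02304735 0.15701742] [-0.06786015 -0.47938354 -2.77131632] (array([   1.7, -105.5,  337.8]), array([-0.16,  0.05, -0.32]))
```

View pics/scene2.png

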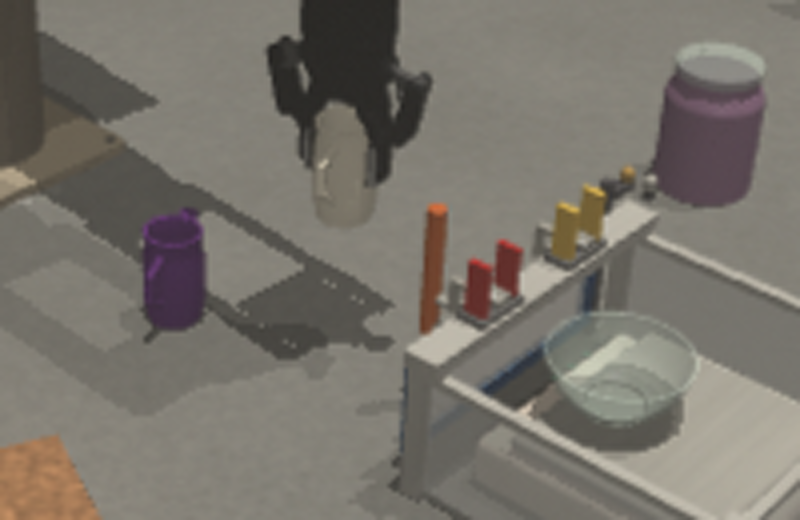

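The jug is held upright between the fingers, at (340,165) in the crop. I'll carry it to the mat.

>>> send_rows:
  series:
    - [0,-5,15,0,0,0,-0.6]
    - [0,-15,40,0,0,0,-0.6]
    - [0,-25,70,0,0,0,-0.6]
    - [0,-35,105,0,0,0,-0.6]
    - [0,-45,140,0,0,0,-0.6]
    - [0,-55,175,0,0,0,-0.6]
    - [0,-66,210,0,0,0,-0.6]
    - [0,-77,245,0,0,0,-0.6]
    - [0,-88,280,0,0,0,-0.6]
    - [0,-96,310,0,0,0,-0.6]
    - [0,-103,330,0,0,0,-0.6]
    - [0,-105,338,0,0,0,-0.6]

```text
time: 4.83
ee_pos: [0.4494, -0.3323, 0.1524]
ee_rot: [[-0.001, 0.973, 0.23], [0.002, 0.23, -0.973], [-1.0, -0.0, -0.002]]
contact_force: [0.0, 0.2, -2.1]
grip_width: 0.0511
```

>>> send_rows:
  series:
    - [0,0,0,0,0,0,-0.6]
    - [0,0,0,0,0,0,-0.6]

```text
time: 5.0
ee_pos: [0.4482, -0.3314, 0.1502]
ee_rot: [[-0.004, 0.974, 0.229], [0.005, 0.229, -0.974], [-1.0, -0.002, -0.006]]
contact_force: [-0.4, 0.2, -1.9]
grip_width: 0.0513
```

```bash
python3 - <<'E'
from h import *
from station import robot
import cv2
s=robot.sense()
print(s['time'],s['ee_pos'],s['contact_force'],bodydelta(s,[.452,-.33,.040],down(.237)))
for n in("scene","top"):
    d=robot.snapshot(n)["image"][:,:,::-1]
    cv2.imwrite(f"pics/{n}3.png",cv2.resize(d[200:330,90:290] if n=='scene' else d[130:260,250:450],None,fx=4,fy=4,interpolation=cv2.INTER_CUBIC))
E
```

```text
5.0 [ 0.44823279 -0.33136889  0.15018159] [-0.35316889  0.16446579 -1.89392556] (array([110.2,   4.2,   0.2]), array([-0.37, -0.33,  0.13]))
```

View pics/scene3.png

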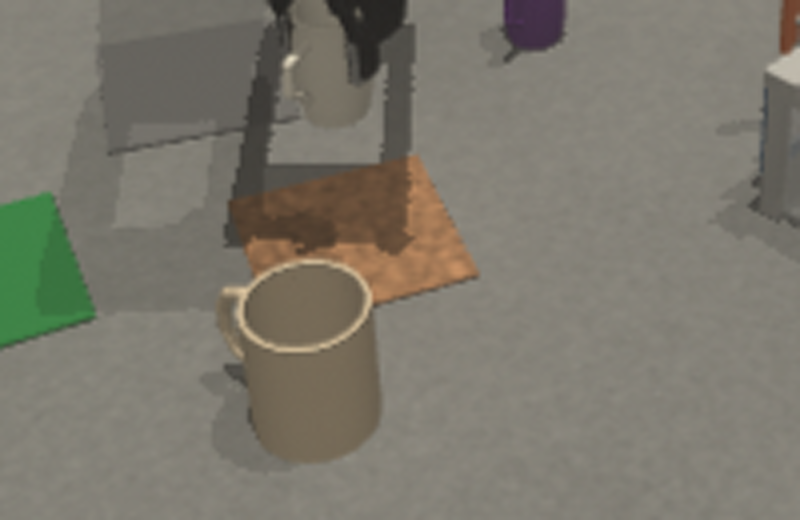

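>>> send_rows:
  series:
    - [20,3,0,0,0,0,-0.6]
    - [45,4,0,0,0,0,-0.6]
    - [70,4,0,0,0,0,-0.6]
    - [88,4,0,0,0,0,-0.6]
    - [98,4,0,0,0,0,-0.6]
    - [104,4,0,0,0,0,-0.6]
    - [105,4,0,0,0,0,-0.6]
    - [105,4,0,0,0,0,-0.6]
    - [105,4,0,0,0,0,-0.6]

```text
time: 5.85
ee_pos: [0.4537, -0.3298, 0.0477]
ee_rot: [[-0.0, 0.973, 0.231], [0.003, 0.231, -0.973], [-1.0, 0.0, -0.003]]
contact_force: [0.0, -0.5, -1.1]
grip_width: 0.0511
```

>>> send_rows:
  series:
    - [3,0,0,0,0,0,-0.6]
    - [5,0,0,0,0,0,-0.6]
    - [7,0,0,0,0,0,-0.6]
    - [8,0,0,0,0,0,-0.6]
    - [8,0,0,0,0,0,-0.6]

```text
time: 6.27
ee_pos: [0.4534, -0.3297, 0.0394]
ee_rot: [[-0.001, 0.973, 0.23], [0.003, 0.23, -0.973], [-1.0, -0.0, -0.003]]
contact_force: [-0.1, -0.2, -1.8]
grip_width: 0.0512
```

>>> send_rows:
  series:
    - [1,0,0,0,0,0,-0.6]
    - [2,0,0,0,0,0,-0.6]
    - [2,0,0,0,0,0,-0.6]

```text
time: 6.52
ee_pos: [0.4536, -0.3298, 0.0383]
ee_rot: [[-0.001, 0.973, 0.23], [0.003, 0.23, -0.973], [-1.0, -0.0, -0.003]]
contact_force: [-3.8, 2.9, 7.7]
grip_width: 0.0512
```

The jug has touched down, so I release it.

>>> send_rows:
  series:
    - [0,0,0,0,0,0,0.3]
    - [0,0,0,0,0,0,0.6]
    - [0,0,0,0,0,0,1]
    - [0,0,0,0,0,0,1]
    - [0,0,0,0,0,0,1]
    - [0,0,0,0,0,0,1]
    - [0,0,0,0,0,0,1]

```text
time: 7.1
ee_pos: [0.4535, -0.3298, 0.0382]
ee_rot: [[-0.001, 0.973, 0.23], [0.003, 0.23, -0.973], [-1.0, -0.0, -0.003]]
contact_force: [-0.2, -0.0, 0.4]
grip_width: 0.0856
```

>>> send_rows:
  series:
    - [-10,0,0,0,0,0,1]
    - [-30,0,0,0,0,0,1]
    - [-60,0,0,0,0,0,1]
    - [-90,0,0,0,0,0,1]
    - [-125,0,0,0,0,0,1]
    - [-160,0,0,0,0,0,1]
    - [-195,0,0,0,0,0,1]
    - [-210,0,0,0,0,0,1]

```text
time: 7.77
ee_pos: [0.4552, -0.3316, 0.2553]
ee_rot: [[0.005, 0.973, 0.23], [-0.002, 0.23, -0.973], [-1.0, 0.004, 0.004]]
contact_force: [1.0, -0.7, 0.9]
grip_width: 0.0851
```

```bash
python3 - <<'E'
from h import *
from station import robot
import cv2
s=robot.sense()
print(s['time'],s['ee_pos'],s['qpos'],bodydelta(s,[.6596,-.0190,.24],down(-np.pi/2+.03)),bodydelta(s,[.6596,-.0190,.24],down(np.pi/2+.03)))
for n in("scene",):
    d=robot.snapshot(n)["image"][:,:,::-1]
    cv2.imwrite(f"pics/{n}4.png",cv2.resize(d[200:330,90:290] if n=='scene' else d[130:260,250:450],None,fx=4,fy=4,interpolation=cv2.INTER_CUBIC))
E
```

```text
7.7667 [ 0.45516729 -0.3316287   0.2552983 ] [-0.72172615  0.01633993  1.56432514  0.00158473  1.5554896  -0.95431083] (array([  15.6,  270.9, -257.2]), array([ 1.0161e+02, -8.0000e-02, -3.6000e-01])) (array([  15.6,  270.9, -257.2]), array([-78.39,   0.34,  -0.08]))
```

View pics/scene4.png

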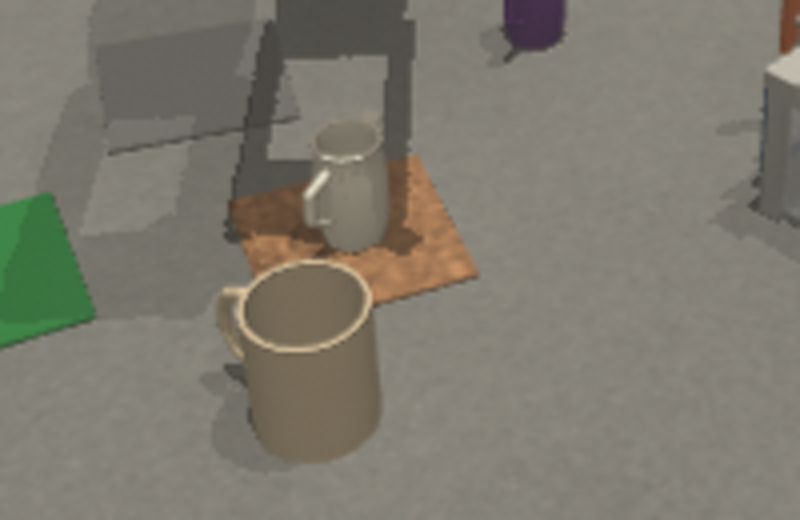

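The jug stands upright on the cork, at about (345,190) in the crop. Next is the red catch.

>>> send_rows:
  series:
    - [0,12,-12,-6,0,0,1]
    - [0,35,-35,-13,0,0,1]
    - [0,60,-55,-20,0,0,1]
    - [0,85,-80,-27,0,0,1]
    - [0,110,-105,-34,0,0,1]
    - [0,135,-130,-41,0,0,1]
    - [0,160,-155,-48,0,0,1]
    - [0,185,-180,-55,0,0,1]
    - [0,210,-205,-62,0,0,1]
    - [0,235,-225,-69,0,0,1]
    - [0,255,-245,-75,0,0,1]
    - [0,270,-257,-78.4,0,0,1]

```text
time: 8.82
ee_pos: [0.66, -0.017, 0.2574]
ee_rot: [[0.007, -0.038, 0.999], [-0.004, 0.999, 0.038], [-1.0, -0.004, 0.007]]
contact_force: [0.2, -0.4, 0.1]
grip_width: 0.0854
```

>>> send_rows:
  series:
    - [0,0,0,0,0,0,1]
    - [0,0,0,0,0,0,1]
    - [0,0,0,0,0,0,1]

```text
time: 9.07
ee_pos: [0.6597, -0.0173, 0.2574]
ee_rot: [[0.007, -0.037, 0.999], [-0.004, 0.999, 0.037], [-1.0, -0.004, 0.007]]
contact_force: [-0.3, 0.5, -0.0]
grip_width: 0.0854
```

```bash
python3 - <<'E'
from h import *
from station import robot
import cv2
s=robot.sense()
print(s['time'],s['ee_pos'],s['qpos'],bodydelta(s,[.6596,-.0190,.21],down(np.pi/2+.03)))
E
```

```text
9.0667 [ 0.65969136 -0.01732969  0.25742967] [-0.10210054  0.27692666  1.27458871 -0.00329398  1.58288088 -1.70976817] (array([47.4, -1.5, -0.5]), array([0.39, 0.38, 0.24]))
```

>>> send_rows:
  series:
    - [15,-1.5,0,0.4,0.4,0,1]
    - [30,-1.5,0,0.4,0.4,0,1]
    - [45,-1.5,0,0.4,0.4,0,1]
    - [55,-1.5,0,0.4,0.4,0,1]
    - [55,-1.5,0,0.4,0.4,0,1]
    - [55,-1.5,0,0.4,0.4,0,1]

```text
time: 9.57
ee_pos: [0.6592, -0.0198, 0.2013]
ee_rot: [[-0.002, -0.028, 1.0], [-0.004, 1.0, 0.028], [-1.0, -0.004, -0.002]]
contact_force: [0.9, -0.9, 0.7]
grip_width: 0.0852
```

```bash
python3 - <<'E'
from h import *
from station import robot
import cv2
s=robot.sense()
print(s['time'],s['ee_pos'],bodydelta(s,[.6596,-.0190,.154],down(np.pi/2+.03)))
for n in("scene","top"):
    d=robot.snapshot(n)["image"][:,:,::-1]
    d=d[120:250,170:370]if n=='top' else d[130:260,230:430]
    cv2.imwrite(f"pics/{n}5.png",cv2.resize(d,None,fx=4,fy=4,interpolation=cv2.INTER_CUBIC))
E
```

```text
9.5667 [ 0.65922172 -0.01977027  0.20134675] (array([47.3,  1. ,  0.5]), array([-0.1 , -0.14,  0.23]))
```

View pics/scene5.png

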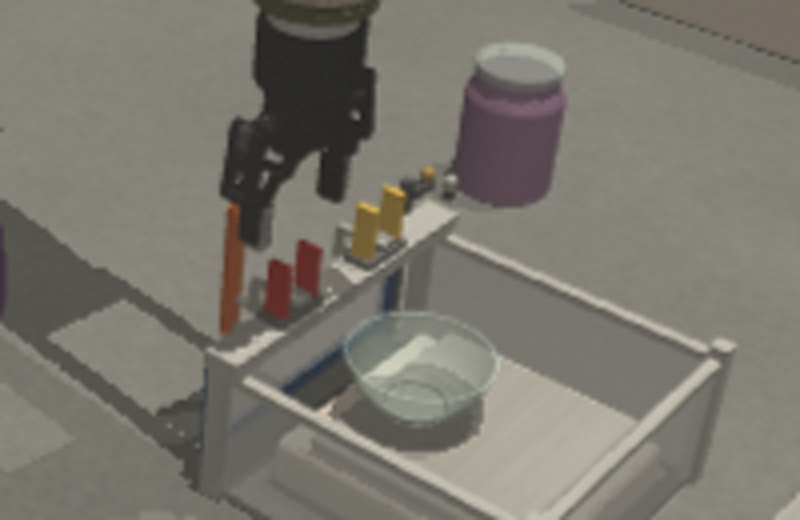

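View pics/top5.png

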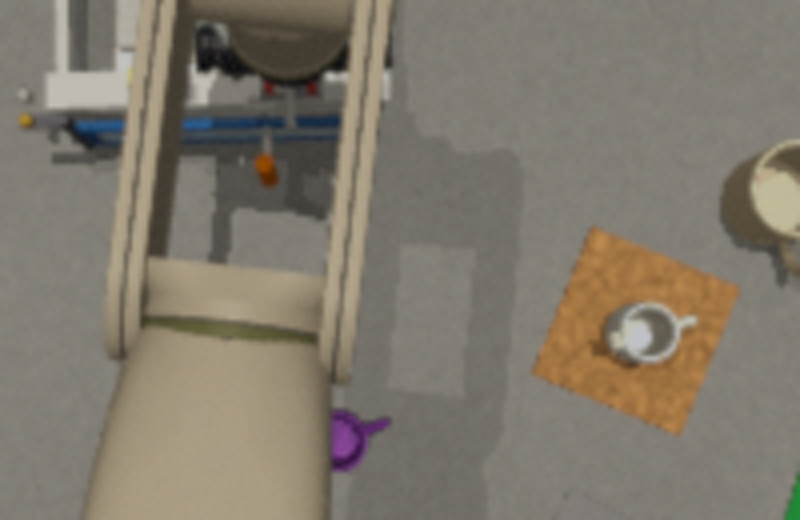

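>>> send_rows:
  series:
    - [12,1,0.5,0,0,0,1]
    - [25,1,0.5,0,0,0,1]
    - [37,1,0.5,0,0,0,1]
    - [46,1,0.5,0,0,0,1]
    - [48,1,0.5,0,0,0,1]
    - [48,1,0.5,0,0,0,1]

```text
time: 10.17
ee_pos: [0.6599, -0.0186, 0.1533]
ee_rot: [[-0.002, -0.029, 1.0], [-0.004, 1.0, 0.029], [-1.0, -0.004, -0.002]]
contact_force: [0.2, -0.5, 0.4]
grip_width: 0.085
```

```bash
python3 - <<'E'
from h import *
from station import robot
import cv2
s=robot.sense()
print(s['time'],s['ee_pos'],bodydelta(s,[.6596,-.0190,.154],down(np.pi/2+.03)))
for n in("scene",):
    d=robot.snapshot(n)["image"][:,:,::-1]
    d=d[120:250,170:370]if n=='top' else d[160:225,260:360]
    cv2.imwrite(f"pics/{n}6.png",cv2.resize(d,None,fx=8,fy=8,interpolation=cv2.INTER_CUBIC))
E
```

```text
10.1667 [ 0.65986292 -0.01856387  0.15333566] (array([-0.7, -0.4, -0.3]), array([-0.05, -0.13,  0.23]))
```

View pics/scene6.png

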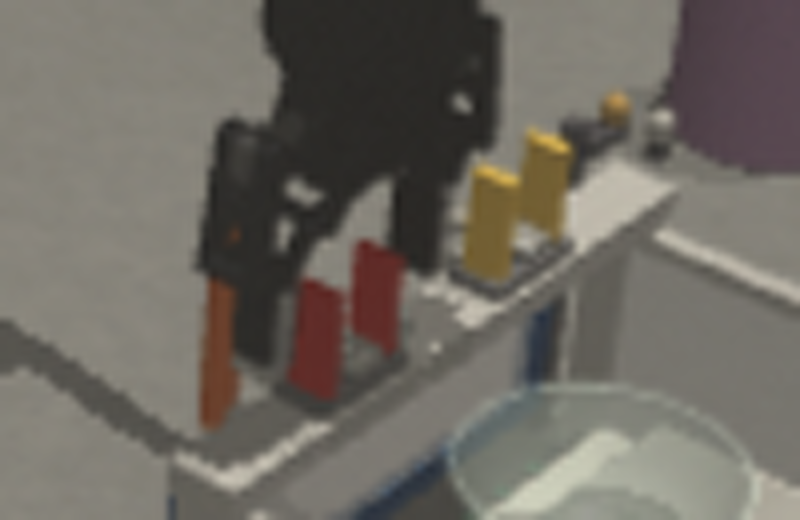

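Both red tabs, at (315,340) and (378,295), stand between the fingers. I'll squeeze.

>>> send_rows:
  series:
    - [0,0,0,0,0,0,0.5]
    - [0,0,0,0,0,0,0.2]
    - [0,0,0,0,0,0,0]
    - [0,0,0,0,0,0,-0.1]
    - [0,0,0,0,0,0,-0.2]
    - [0,0,0,0,0,0,-0.3]
    - [0,0,0,0,0,0,-0.5]
    - [0,0,0,0,0,0,-0.7]
    - [0,0,0,0,0,0,-0.7]
    - [0,0,0,0,0,0,-0.7]
    - [0,0,0,0,0,0,-0.7]
    - [0,0,0,0,0,0,-0.7]
  newtons: 35

```text
time: 11.22
ee_pos: [0.6612, -0.02, 0.1562]
ee_rot: [[0.002, -0.028, 1.0], [-0.006, 1.0, 0.028], [-1.0, -0.006, 0.001]]
contact_force: [-1.6, -4.4, 6.7]
grip_width: 0.0301
```

>>> send_rows:
  series:
    - [0,0,0,0,0,0,-0.7]
    - [0,0,0,0,0,0,-0.7]
    - [0,0,0,0,0,0,-0.7]
    - [0,0,0,0,0,0,-0.7]
  newtons: 45

```text
time: 11.55
ee_pos: [0.6612, -0.0202, 0.1563]
ee_rot: [[0.002, -0.028, 1.0], [-0.006, 1.0, 0.028], [-1.0, -0.006, 0.002]]
contact_force: [-0.2, -2.2, 2.6]
grip_width: 0.0291
```

>>> send_rows:
  series:
    - [0,0,0,0,0,0,0.2]
    - [0,0,0,0,0,0,0.6]
    - [0,0,0,0,0,0,1]
    - [0,0,0,0,0,0,1]
    - [0,0,0,0,0,0,1]
    - [0,0,0,0,0,0,1]
    - [-15,0,0,0,0,0,1]
    - [-35,0,0,0,0,0,1]
    - [-55,0,0,0,0,0,1]
    - [-70,0,0,0,0,0,1]
    - [-70,0,0,0,0,0,1]

```text
time: 12.47
ee_pos: [0.6631, -0.02, 0.2312]
ee_rot: [[0.009, -0.028, 1.0], [-0.007, 1.0, 0.028], [-1.0, -0.007, 0.008]]
contact_force: [-0.2, 0.9, 0.3]
grip_width: 0.0852
```

```bash
python3 - <<'E'
from h import *
from station import robot
import cv2
s=robot.sense()
print(s['time'],s['ee_pos'],bodydelta(s,[.657,.0900,.21],down(np.pi/2+.03)))
for n in("scene",):
    d=robot.snapshot(n)["image"][:,:,::-1]
    d=d[120:250,170:370]if n=='top' else d[160:225,260:360]
    cv2.imwrite(f"pics/{n}7.png",cv2.resize(d,None,fx=8,fy=8,interpolation=cv2.INTER_CUBIC))
E
```

```text
12.4667 [ 0.66309512 -0.01996444  0.23115237] (array([ 20.4, 110.2,  -3.2]), array([-0.12,  0.48,  0.4 ]))
```

View pics/scene7.png

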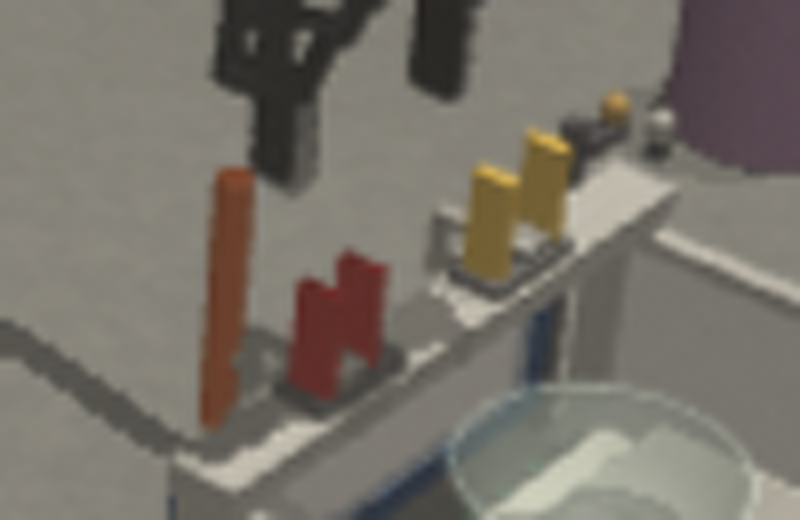

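The red tab is in: the gap at (340,310) is visibly narrower. Now the yellow catch, centred about 1.5 mm lower in y after what the red squeeze showed.

>>> send_rows:
  series:
    - [0,20,-1,0,0.4,0.4,1]
    - [0,45,-2,0,0.4,0.4,1]
    - [0,70,-3,0,0.4,0.4,1]
    - [0,95,-3,0,0.4,0.4,1]
    - [0,109,-3,0,0.4,0.4,1]
    - [10,109,-3,0,0.4,0.4,1]
    - [20,109,-3,0,0.4,0.4,1]
    - [25,109,-3,0,0.4,0.4,1]
    - [25,109,-3,0,0.4,0.4,1]

```text
time: 13.27
ee_pos: [0.6552, 0.0874, 0.1997]
ee_rot: [[-0.006, -0.027, 1.0], [-0.0, 1.0, 0.027], [-1.0, -0.0, -0.006]]
contact_force: [0.0, -0.2, -0.2]
grip_width: 0.0852
```

```bash
python3 - <<'E'
from h import *
from station import robot
s=robot.sense()
print(s['time'],s['ee_pos'],bodydelta(s,[.657,.089,.154],down(np.pi/2+.03)))
E
```

```text
13.2667 [0.65516962 0.0874143  0.19971699] (array([45.7,  1.5,  2.1]), array([-0.19, -0.32,  0.01]))
```

>>> send_rows:
  series:
    - [12,1.5,2,0,-0.3,0,1]
    - [25,1.5,2,0,-0.3,0,1]
    - [37,1.5,2,0,-0.3,0,1]
    - [45,1.5,2,0,-0.3,0,1]
    - [47,1.5,2,0,-0.3,0,1]
    - [47,1.5,2,0,-0.3,0,1]

```text
time: 13.77
ee_pos: [0.6561, 0.0887, 0.1513]
ee_rot: [[-0.003, -0.026, 1.0], [-0.0, 1.0, 0.026], [-1.0, -0.0, -0.003]]
contact_force: [-0.8, -0.5, 0.1]
grip_width: 0.0853
```

```bash
python3 - <<'E'
from h import *
from station import robot
import cv2
s=robot.sense()
print(s['time'],s['ee_pos'],bodydelta(s,[.657,.089,.154],down(np.pi/2+.03)))
for n in("scene",):
    d=robot.snapshot(n)["image"][:,:,::-1]
    d=d[120:250,170:370]if n=='top' else d[160:225,260:360]
    cv2.imwrite(f"pics/{n}8.png",cv2.resize(d,None,fx=8,fy=8,interpolation=cv2.INTER_CUBIC))
E
```

```text
13.7667 [0.65614176 0.08867694 0.15134383] (array([-2.7,  0.3,  0.9]), array([-0.2 , -0.15,  0.02]))
```

View pics/scene8.png

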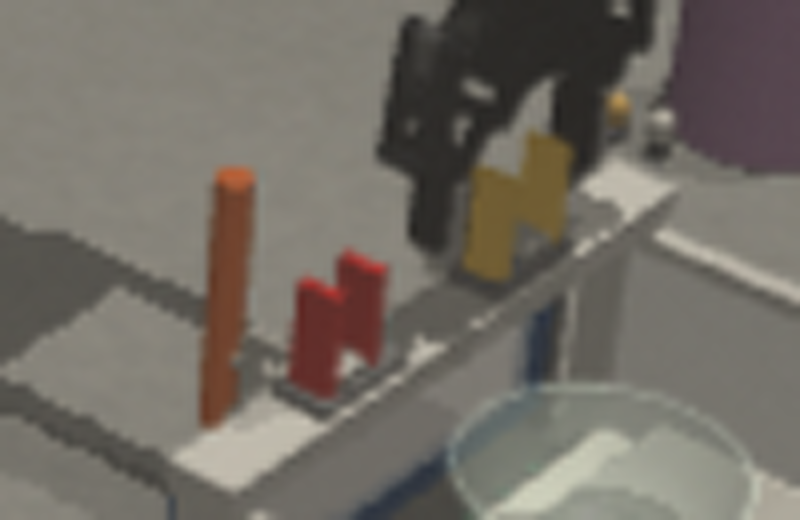

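The yellow tabs, at (490,225) and (545,185), stand between the fingers. I'll squeeze them.

>>> send_rows:
  series:
    - [-2,0,0,0,0,0,0.5]
    - [-2,0,0,0,0,0,0.2]
    - [-2,0,0,0,0,0,0]
    - [-2,0,0,0,0,0,-0.1]
    - [-2,0,0,0,0,0,-0.2]
    - [-2,0,0,0,0,0,-0.3]
    - [-2,0,0,0,0,0,-0.5]
    - [-2,0,0,0,0,0,-0.7]
    - [-2,0,0,0,0,0,-0.7]
    - [-2,0,0,0,0,0,-0.7]
    - [-2,0,0,0,0,0,-0.7]
    - [-2,0,0,0,0,0,-0.7]
  newtons: 45

```text
time: 14.82
ee_pos: [0.6573, 0.0898, 0.1559]
ee_rot: [[0.001, -0.027, 1.0], [0.002, 1.0, 0.027], [-1.0, 0.002, 0.001]]
contact_force: [-1.1, 3.9, 6.1]
grip_width: 0.0296
```

>>> send_rows:
  series:
    - [0,0,0,0,0,0,-0.7]
    - [0,0,0,0,0,0,-0.7]
    - [0,0,0,0,0,0,-0.7]
    - [0,0,0,0,0,0,-0.7]

```text
time: 15.15
ee_pos: [0.6573, 0.0899, 0.156]
ee_rot: [[0.001, -0.027, 1.0], [0.002, 1.0, 0.027], [-1.0, 0.002, 0.001]]
contact_force: [1.1, 0.8, 0.7]
grip_width: 0.0295
```

>>> send_rows:
  series:
    - [0,0,0,0,0,0,0.2]
    - [0,0,0,0,0,0,0.6]
    - [0,0,0,0,0,0,1]
    - [0,0,0,0,0,0,1]
    - [0,0,0,0,0,0,1]
    - [0,0,0,0,0,0,1]
    - [-15,0,0,0,0,0,1]
    - [-35,0,0,0,0,0,1]
    - [-55,0,0,0,0,0,1]
    - [-75,0,0,0,0,0,1]
    - [-75,0,0,0,0,0,1]

```text
time: 16.07
ee_pos: [0.6595, 0.0898, 0.2368]
ee_rot: [[0.009, -0.027, 1.0], [0.002, 1.0, 0.027], [-1.0, 0.002, 0.009]]
contact_force: [1.0, -0.5, 0.9]
grip_width: 0.0854
```

```bash
python3 - <<'E'
from h import *
from station import robot
import cv2
s=robot.sense()
print(s['time'],s['ee_pos'],s['qpos'],bodydelta(s,[.5875,.006,.24],down(-.23)))
for n in("scene",):
    d=robot.snapshot(n)["image"][:,:,::-1]
    d=d[120:250,170:370]if n=='top' else d[160:225,260:360]
    cv2.imwrite(f"pics/{n}9.png",cv2.resize(d,None,fx=8,fy=8,interpolation=cv2.INTER_CUBIC))
E
```

```text
16.0667 [0.65951817 0.0897723  0.23677976] [ 0.05741506  0.296625    1.28848729  0.00158732  1.54761075 -1.54011065] (array([ -4. , -81.8, -74.2]), array([104.71,   0.26,  -0.54]))
```

View pics/scene9.png

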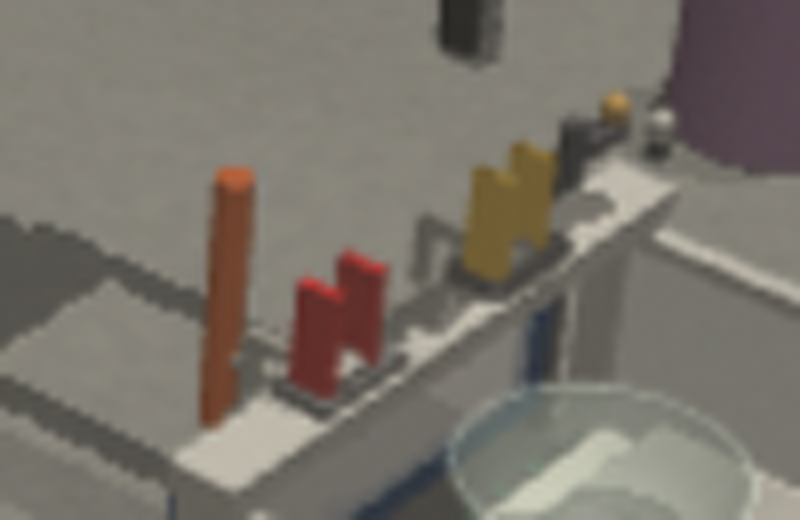

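Both catches show squeezed in, red around (340,325) and yellow around (510,210). I'll take the handle with the jaws along the bay front: that clears the claws, and when the gate is open the jaws then lie along the pull.

```bash
python3 - <<'E'
from h import *
from station import robot
s=robot.sense()
print(bodydelta(s,[.5875,.005,.215],down(np.pi/2+.03)))
print(atz('top',103,174,.136))
E
```

```text
(array([ 18.8, -82.8, -73.8]), array([-0.19,  0.39, -0.11]))
[0.54524892 0.45720913 0.136     ]
```

>>> send_rows:
  series:
    - [0,-20,-18,0,0.3,-0.5,1]
    - [0,-45,-38,0,0.3,-0.5,1]
    - [0,-68,-56,0,0.3,-0.5,1]
    - [0,-87,-70,0,0.3,-0.5,1]
    - [10,-87,-70,0,0.3,-0.5,1]
    - [20,-87,-70,0,0.3,-0.5,1]
    - [20,-87,-70,0,0.3,-0.5,1]

```text
time: 16.7
ee_pos: [0.5899, 0.0013, 0.2101]
ee_rot: [[-0.003, -0.026, 1.0], [-0.006, 1.0, 0.026], [-1.0, -0.006, -0.003]]
contact_force: [-0.2, -0.1, -1.6]
grip_width: 0.0854
```

```bash
python3 - <<'E'
from h import *
from station import robot
import cv2
s=robot.sense()
print(s['time'],s['ee_pos'],s['qpos'],bodydelta(s,[.5875,.005,.155],down(np.pi/2+.03)))
for n in("scene",):
    d=robot.snapshot(n)["image"][:,:,::-1]
    d=d[120:250,170:370]if n=='top' else d[140:235,230:360]
    cv2.imwrite(f"pics/{n}10.png",cv2.resize(d,None,fx=6,fy=6,interpolation=cv2.INTER_CUBIC))
E
```

```text
16.7 [0.58994844 0.00131537 0.21009945] [-0.08077244  0.11656728  1.54187366 -0.00629795  1.48560026 -1.67728237] (array([55.1,  4.1, -2.2]), array([-0.21, -0.18,  0.34]))
```

View pics/scene10.png

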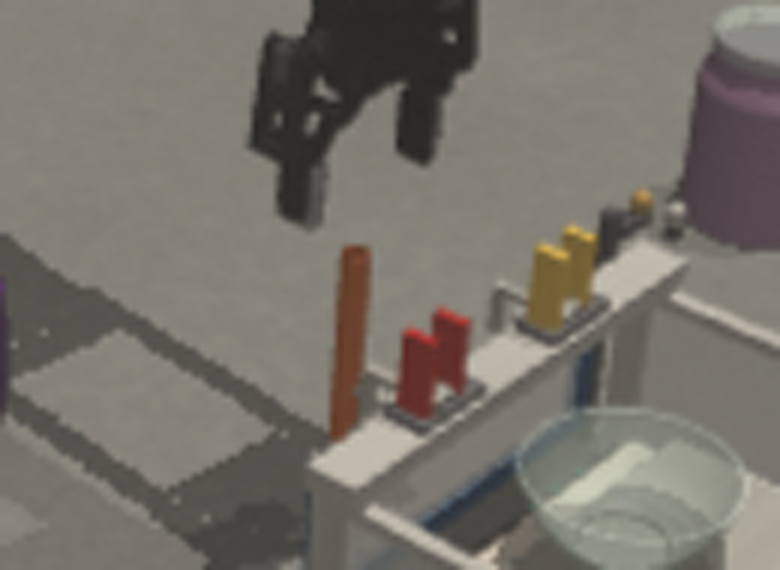

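>>> send_rows:
  series:
    - [12,4,-2,0,-0.2,0.3,1]
    - [27,4,-2,0,-0.2,0.3,1]
    - [42,4,-2,0,-0.2,0.3,1]
    - [54,4,-2,0,-0.2,0.3,1]
    - [56,4,-2,0,-0.2,0.3,1]
    - [56,4,-2,0,-0.2,0.3,1]

```text
time: 17.25
ee_pos: [0.5875, 0.0059, 0.1537]
ee_rot: [[-0.002, -0.028, 1.0], [-0.001, 1.0, 0.028], [-1.0, -0.001, -0.002]]
contact_force: [-0.2, -0.2, -1.3]
grip_width: 0.0854
```

```bash
python3 - <<'E'
from h import *
from station import robot
import cv2
s=robot.sense()
print(s['time'],s['ee_pos'],bodydelta(s,[.5875,.005,.155],down(np.pi/2+.03)))
for n in("scene",):
    d=robot.snapshot(n)["image"][:,:,::-1]
    d=d[120:250,170:370]if n=='top' else d[140:235,230:360]
    cv2.imwrite(f"pics/{n}11.png",cv2.resize(d,None,fx=6,fy=6,interpolation=cv2.INTER_CUBIC))
E
```

```text
17.25 [0.58751752 0.00585771 0.15373812] (array([-1.3, -0.9, -0. ]), array([-0.13, -0.09,  0.03]))
```

View pics/scene11.png

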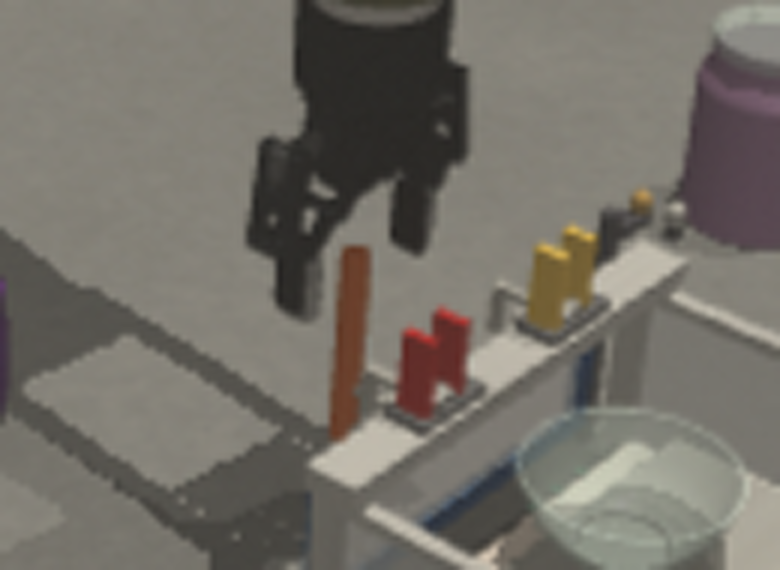

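>>> send_rows:
  series:
    - [6,0,0,0,0,0,0.5]
    - [6,0,0,0,0,0,0.2]
    - [6,0,0,0,0,0,0]
    - [6,0,0,0,0,0,-0.2]
    - [6,0,0,0,0,0,-0.4]
    - [6,0,0,0,0,0,-0.6]
    - [6,0,0,0,0,0,-0.8]
    - [6,0,0,0,0,0,-1]
    - [6,0,0,0,0,0,-1]
    - [6,0,0,0,0,0,-1]
    - [6,0,0,0,0,0,-1]
    - [6,0,0,0,0,0,-1]
  newtons: 60

```text
time: 18.3
ee_pos: [0.5885, 0.0057, 0.1495]
ee_rot: [[0.001, -0.028, 1.0], [-0.001, 1.0, 0.028], [-1.0, -0.001, 0.001]]
contact_force: [-0.2, 1.6, 5.7]
grip_width: 0.0143
```

```bash
python3 - <<'E'
from h import *
from station import robot
import cv2
s=robot.sense()
print(s['time'],s['ee_pos'],s['contact_force'],s['grip_width'])
for n in("scene",):
    d=robot.snapshot(n)["image"][:,:,::-1]
    d=d[120:250,170:370]if n=='top' else d[140:235,230:360]
    cv2.imwrite(f"pics/{n}12.png",cv2.resize(d,None,fx=6,fy=6,interpolation=cv2.INTER_CUBIC))
p=s['ee_pos'][:2]; c,sn=np.cos(.03),np.sin(.03); B=np.array([[c,-sn],[sn,c]])
h=p-B@[-.045,-.17]; print('hinge',h)
for f in np.arange(0,1.51,.1):
    q=h+B@np.array([[np.cos(f),np.sin(f)],[-np.sin(f),np.cos(f)]])@[-.045,-.17]
    print(round(f,2),q.round(4),(s['ee_rot'].T@np.r_[q-p,0]*1000).round(1))
E
```

```text
18.3 [0.5884838  0.00570179 0.14945722] [-0.19613897  1.64928359  5.71771709] 0.014348729704581209
hinge [0.62836432 0.17697509]
0.0 [0.5885 0.0057] [-0.  0.  0.]
0.1 [0.5716 0.0105] [ -0.    5.3 -16.8]
0.2 [0.5553 0.017 ] [ -0.   12.2 -32.9]
0.3 [0.5397 0.0251] [ -0.1  20.8 -48.3]
0.4 [0.5249 0.0348] [ -0.1  30.8 -62.7]
0.5 [0.5113 0.0458] [ -0.1  42.2 -76.1]
0.6 [0.4987 0.0581] [ -0.1  54.9 -88.3]
0.7 [0.4875 0.0717] [ -0.2  68.7 -99.1]
0.8 [0.4777 0.0863] [  -0.2   83.6 -108.5]
0.9 [0.4694 0.1017] [  -0.2   99.3 -116.4]
1.0 [0.4627 0.118 ] [  -0.2  115.7 -122.6]
1.1 [0.4576 0.1348] [  -0.2  132.7 -127.2]
1.2 [0.4543 0.1521] [  -0.2  150.  -130.1]
1.3 [0.4527 0.1696] [  -0.3  167.6 -131.2]
1.4 [0.4528 0.1872] [  -0.3  185.1 -130.6]
1.5 [0.4547 0.2046] [  -0.3  202.6 -128.2]
```

View pics/scene12.png

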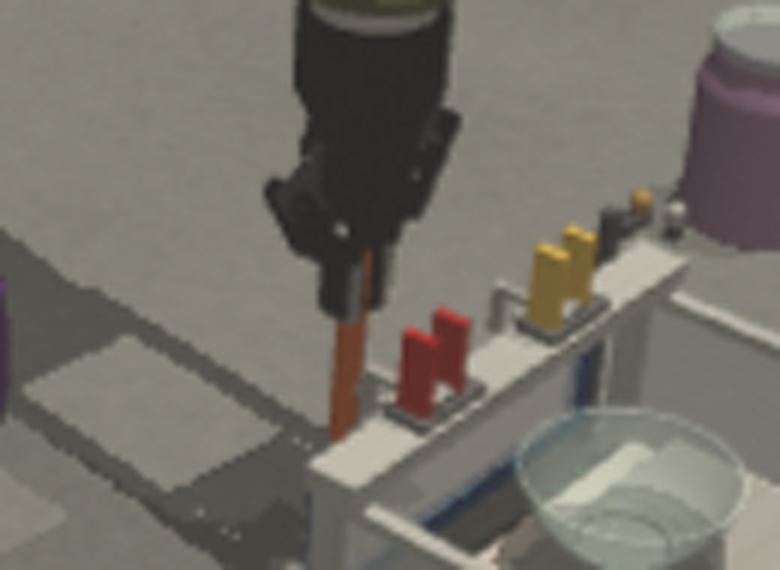

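The fingers hold the orange post around (350,290). I'll start pulling along the arc.

>>> send_rows:
  series:
    - [0,2,-7,0,0,0,-1]
    - [0,5,-15,0,0,0,-1]
    - [0,8,-24,0,0,0,-1]
    - [0,12,-33,0,0,0,-1]
    - [0,12,-33,0,0,0,-1]

```text
time: 18.77
ee_pos: [0.5532, 0.0171, 0.1495]
ee_rot: [[-0.0, -0.028, 1.0], [-0.001, 1.0, 0.028], [-1.0, -0.001, -0.0]]
contact_force: [-1.4, -0.5, 3.3]
grip_width: 0.0145
```

```bash
cat > g.py <<'E'
from h import *
from station import robot
import cv2,sys
s=robot.sense()
p=s['ee_pos'][:2]; h=np.array([.6284,.1770]); c,sn=np.cos(.03),np.sin(.03); B=np.array([[c,-sn],[sn,c]])
r=B.T@(p-h); phi=np.arctan2(-170,-45)-np.arctan2(r[1],r[0])
print(s['time'],s['ee_pos'].round(4),'F',s['contact_force'].round(1),s['torque'].round(2),'w',s['grip_width'],'phi',phi,'r',np.linalg.norm(r),'q',s['qpos'].round(2))
for f in np.arange(round(phi,1),1.56,.1):
    q=h+B@np.array([[np.cos(f),np.sin(f)],[-np.sin(f),np.cos(f)]])@[-.045,-.17]
    print(round(f,2),(s['ee_rot'].T@np.r_[q-p,0]*1000).round(1))
for n in("scene",):
    d=robot.snapshot(n)["image"][:,:,::-1][120:250,210:410]
    cv2.imwrite(f"pics/{n}{sys.argv[1]}.png",cv2.resize(d,None,fx=4,fy=4,interpolation=cv2.INTER_CUBIC))
E
python3 g.py 13
```

```text
18.7667 [0.5532 0.0171 0.1495] F [-1.4 -0.5  3.3] [-0.22  0.33  0.41] w 0.014547485432667475 phi 0.21087467691088602 r 0.17665996939262482 q [-0.06  0.06  1.72 -0.    1.37 -1.66]
0.2 [-0.  -0.1  2.1]
0.3 [ -0.    8.4 -13.3]
0.4 [ -0.   18.4 -27.7]
0.5 [ -0.   29.8 -41.1]
0.6 [ -0.   42.5 -53.3]
0.7 [ -0.   56.4 -64.1]
0.8 [ -0.1  71.2 -73.5]
0.9 [ -0.1  87.  -81.3]
1.0 [-1.000e-01  1.034e+02 -8.760e+01]
1.1 [-1.000e-01  1.204e+02 -9.220e+01]
1.2 [-1.000e-01  1.377e+02 -9.500e+01]
1.3 [-1.000e-01  1.552e+02 -9.620e+01]
1.4 [ -0.2 172.8 -95.5]
1.5 [ -0.2 190.2 -93.1]
```

View pics/scene13.png

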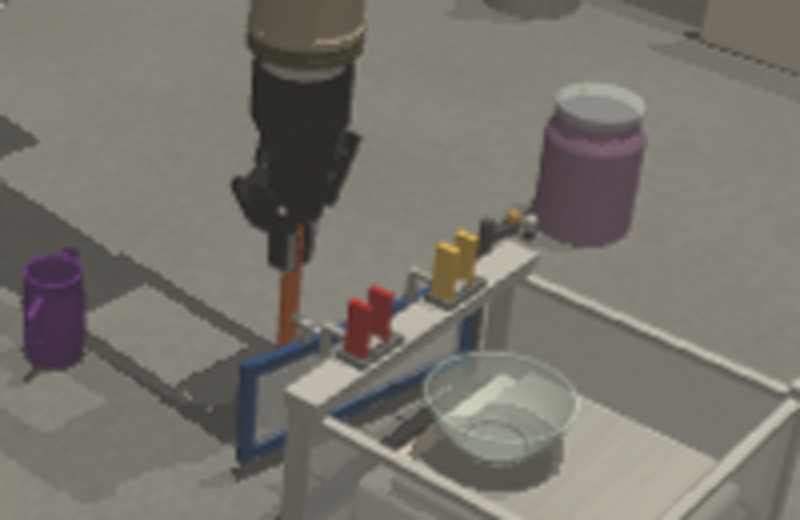

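The gate, a blue frame with its free end at (245,410), is swinging open with the handle in the grip. I'll continue.

>>> send_rows:
  series:
    - [0,4,-7,0,0,0,-1]
    - [0,8,-13,0,0,0,-1]
    - [0,13,-20,0,0,0,-1]
    - [0,18,-28,0,0,0,-1]
    - [0,24,-34,0,0,0,-1]
    - [0,30,-41,0,0,0,-1]
    - [0,36,-47,0,0,0,-1]
    - [0,43,-53,0,0,0,-1]
    - [0,50,-59,0,0,0,-1]
    - [0,57,-64,0,0,0,-1]
    - [0,64,-69,0,0,0,-1]
    - [0,71,-74,0,0,0,-1]
  newtons: 70

```text
time: 19.82
ee_pos: [0.4749, 0.0842, 0.1491]
ee_rot: [[-0.005, -0.027, 1.0], [-0.005, 1.0, 0.027], [-1.0, -0.005, -0.005]]
contact_force: [-9.1, -10.5, 9.7]
grip_width: 0.014
```

```bash
python3 g.py 14
```

```text
19.8167 [0.4749 0.0842 0.1491] F [ -9.1 -10.5   9.7] [-1.59  1.3  -0.69] w 0.013993104520101276 phi 0.7982181279844025 r 0.17941834016843441 q [ 0.07 -0.13  1.9  -0.    1.38 -1.52]
0.8 [-0.   2.   2.9]
0.9 [-0.1 17.7 -4.9]
1.0 [ -0.1  34.2 -11.2]
1.1 [ -0.2  51.1 -15.8]
1.2 [ -0.2  68.5 -18.7]
1.3 [ -0.3  86.  -19.8]
1.4 [ -0.4 103.6 -19.2]
1.5 [ -0.5 121.  -16.9]
```

View pics/scene14.png

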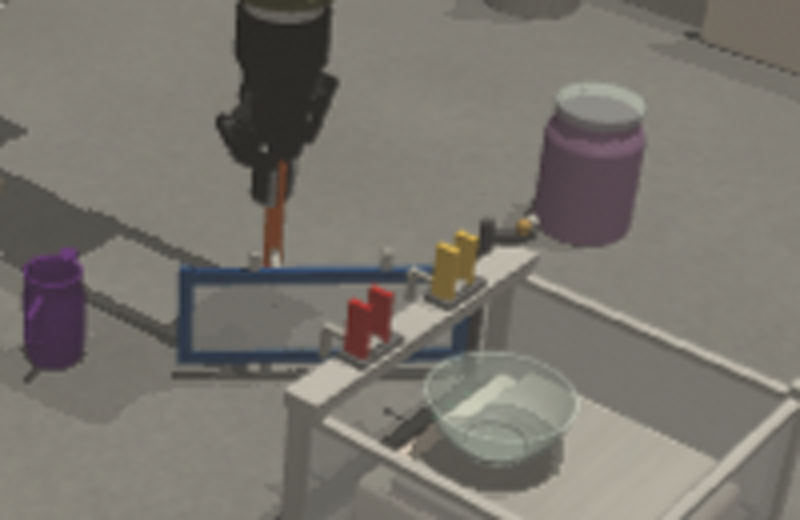

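The gate is past half-way, with its free end at (185,310), and still held. I continue on the corrected arc.

>>> send_rows:
  series:
    - [0,7,1,0,0,0,-1]
    - [0,14,-2,0,0,0,-1]
    - [0,21,-5,0,0,0,-1]
    - [0,28,-8,0,0,0,-1]
    - [0,36,-11,0,0,0,-1]
    - [0,44,-13,0,0,0,-1]
    - [0,52,-15,0,0,0,-1]
    - [0,60,-16,0,0,0,-1]
    - [0,68,-17,0,0,0,-1]
    - [0,77,-18,0,0,0,-1]
    - [0,86,-18,0,0,0,-1]
    - [0,94,-18,0,0,0,-1]

```text
time: 20.87
ee_pos: [0.452, 0.1792, 0.1488]
ee_rot: [[-0.008, -0.027, 1.0], [-0.004, 1.0, 0.027], [-1.0, -0.004, -0.008]]
contact_force: [-4.2, -2.6, 6.3]
grip_width: 0.0142
```

```bash
python3 g.py 15
```

```text
20.8667 [0.452  0.1792 0.1488] F [-4.2 -2.6  6.3] [-0.26  0.57 -0.04] w 0.014167533876663538 phi -4.9284846001867475 r 0.17641787969881623 q [ 0.27 -0.12  1.89 -0.    1.38 -1.32]
-4.9 [-0.   5.   0.8]
-4.8 [-0.1 22.4  2.9]
-4.7 [-0.2 39.6  6.7]
-4.6 [-0.3 56.3 12.2]
-4.5 [-0.5 72.4 19.3]
-4.4 [-0.6 87.6 28.1]
-4.3 [ -0.8 101.9  38.2]
-4.2 [ -0.9 115.2  49.8]
-4.1 [ -1.1 127.2  62.6]
-4.0 [ -1.2 137.9  76.6]
-3.9 [ -1.4 147.1  91.6]
-3.8 [ -1.6 154.8 107.4]
-3.7 [ -1.7 160.9 123.9]
-3.6 [ -1.9 165.2 140.9]
-3.5 [ -2.  167.9 158.3]
-3.4 [ -2.2 168.8 175.8]
-3.3 [ -2.3 168.  193.4]
-3.2 [ -2.5 165.4 210.8]
-3.1 [ -2.6 161.1 227.8]
-3.0 [ -2.7 155.1 244.3]
-2.9 [ -2.8 147.5 260.2]
-2.8 [ -2.9 138.4 275.2]
-2.7 [ -3.  127.8 289.2]
-2.6 [ -3.  115.8 302.1]
-2.5 [ -3.1 102.7 313.7]
-2.4 [ -3.1  88.4 324. ]
-2.3 [ -3.1  73.2 332.8]
-2.2 [ -3.1  57.1 340. ]
-2.1 [ -3.1  40.5 345.6]
-2.0 [ -3.   23.3 349.5]
-1.9 [ -3.    5.9 351.6]
-1.8 [ -2.9 -11.7 352.1]
-1.7 [ -2.8 -29.2 350.7]
-1.6 [ -2.7 -46.5 347.6]
-1.5 [ -2.6 -63.4 342.8]
-1.4 [ -2.5 -79.8 336.4]
-1.3 [ -2.4 -95.4 328.3]
-1.2 [  -2.2 -110.1  318.7]
-1.1 [  -2.1 -123.8  307.7]
-1.0 [  -1.9 -136.4  295.4]
-0.9 [  -1.7 -147.6  281.9]
-0.8 [  -1.6 -157.5  267.3]
-0.7 [  -1.4 -165.8  251.8]
-0.6 [  -1.2 -172.6  235.6]
-0.5 [  -1.1 -177.6  218.8]
-0.4 [  -0.9 -181.   201.5]
-0.3 [  -0.8 -182.7  184. ]
-0.2 [  -0.6 -182.6  166.5]
-0.1 [  -0.5 -180.7  149. ]
-0.0 [  -0.4 -177.1  131.8]
0.1 [  -0.2 -171.8  115. ]
0.2 [-1.000e-01 -1.649e+02  9.890e+01]
0.3 [  -0.  -156.4   83.5]
0.4 [   0.  -146.4   69. ]
0.5 [ 1.00e-01 -1.35e+02  5.57e+01]
0.6 [   0.2 -122.3   43.5]
0.7 [   0.2 -108.5   32.6]
0.8 [  0.2 -93.6  23.2]
0.9 [  0.2 -77.9  15.3]
1.0 [  0.2 -61.5   9.1]
1.1 [  0.2 -44.5   4.5]
1.2 [  0.1 -27.2   1.6]
1.3 [ 0.  -9.6  0.4]
1.4 [-0.   7.9  1.1]
1.5 [-0.1 25.3  3.4]
```

View pics/scene15.png

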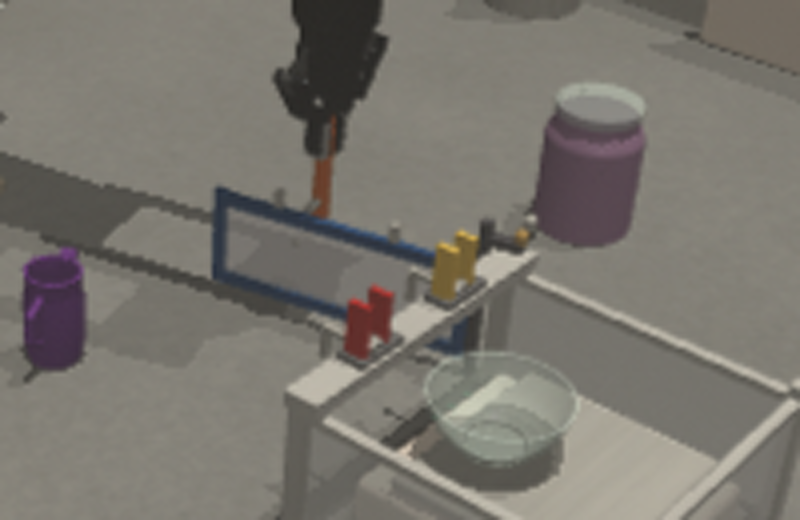

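>>> send_rows:
  series:
    - [0,7,1,0,0,0,-1]
    - [0,14,2,0,0,0,-1]
    - [0,20,2.5,0,0,0,-1]
    - [0,20,2.5,0,0,0,-1]
    - [0,20,2.5,0,0,0,-1]
    - [0,20,2.5,0,0,0,-1]
    - [0,20,2.5,0,0,0,-1]
    - [0,20,2.5,0,0,0,-1]
    - [0,20,2.5,0,0,0,-1]
    - [0,20,2.5,0,0,0,-1]

```text
time: 21.75
ee_pos: [0.4529, 0.2005, 0.1488]
ee_rot: [[-0.01, -0.027, 1.0], [-0.004, 1.0, 0.027], [-1.0, -0.004, -0.01]]
contact_force: [-5.2, -3.1, 8.6]
grip_width: 0.0142
```

```bash
sed -i 's/^for f.*$/for f in []:/' g.py; python3 g.py 16; python3 - <<'E'
from station import robot
import cv2,numpy as np
a=robot.snapshot("top")["image"][:,:,::-1]; cv2.imwrite("pics/top16.png",a)
b=robot.snapshot("scene")["image"][:,:,::-1]; cv2.imwrite("pics/sceneF.png",b)
print(robot.sense()['joint_vel'].round(3))
E
```

```text
21.75 [0.4529 0.2005 0.1488] F [-5.2 -3.1  8.6] [-0.53  0.81 -0.46] w 0.014221548752377333 phi -4.807970178964692 r 0.17708912685081993 q [ 0.31 -0.09  1.86 -0.    1.38 -1.28]
[-0.001  0.001  0.001 -0.    -0.     0.   ]
```

View pics/top16.png

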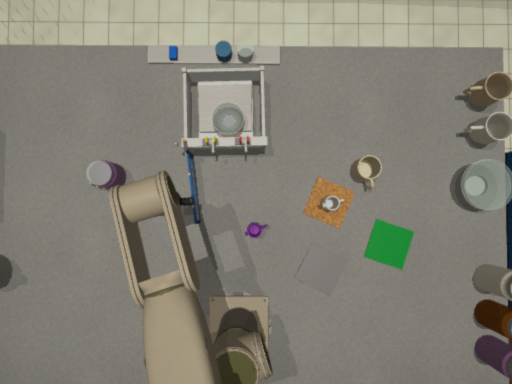

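View pics/sceneF.png

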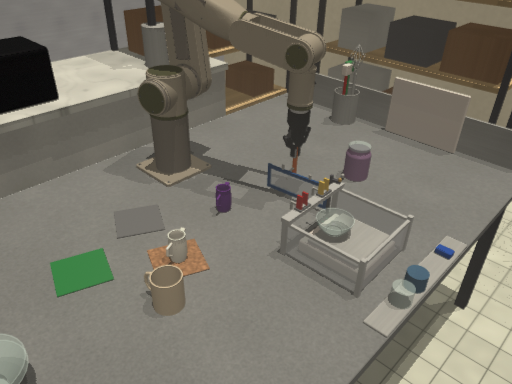

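The top view shows the gate, (188,152) to (197,221), nearly square to the bay front, and the jug upright on the cork at (331,203). The bowl (228,120), jar (101,174) and mug (369,168) have not moved. The arm is still, so I hand in.

```bash
python3 -c "
from station import robot
print(robot.close_job()); s=robot.sense(); print(s['time'],s['ee_pos'],s['grip_width'])"
```

```text
the job is handed in; nothing more can be done
None
the job is handed in; nothing more can be done
```

The job is done and handed in at about 22 s of the 72 s allowed; no verdict was reported.

- **Jug:** I stood the white jug upright near the middle of the cork mat and let go of it. The last pictures show it still there, upright.
- **Catches:** I squeezed the red one, then the yellow one. The measured openings were 29.1 and 29.5 mm, at or just under the 31 mm of a fully squeezed pair, and pictures taken after each squeeze showed the tabs in.
- **Gate:** I gripped the orange handle, swung the gate past its stiff spot and am still holding it at about 1.48 rad, worked out from the hand position. The grip is set to 70 N and the fingers measure 14.2 mm on the 16 mm post. The joint speeds were about zero.
- **Bowl, jar and mug:** the before and after pictures show no visible shift.

The two cameras disagreed by about 3 mm in y, so I used the top view and nudged the yellow grip after seeing where the red one settled. Mid-swing the hand strayed about 3 mm off the gate's arc, and I corrected that. The finger opening reads 1.5 to 2 mm under the known sizes of the tabs and the post. I could not read the catch and gate joints directly, so I judged them from the opening and the pictures.

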